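# Tip two cartons, push the stamped one to the dispatch line

### The arm

A 7-joint arm with a two-finger parallel gripper is mounted at the origin on a cart in front of the work surface, level with it; the furniture and walls round the work are solid. World frame = base frame: x ahead of the robot, y to its left, z up, the work surface at z = 0. Lengths are in m, angles in degrees, forces in N, time in s.
With the tool pointing down it reaches from about 0.425 to 0.875 m from the base axis. Payload 4.7 kg.
Tool frame: the origin (TCP) lies on the centre line of the jaws, within the pads' length; the fingertips stand 19 mm ahead of it and the grasp point (between the pads) is the TCP; z points along the fingers, y is the line along which they close (so a half turn about z gives the same grasp; the last joint's range is limited). The gripper opens to 87 mm and grips with 3 to 60 N. Pads are 19 mm wide; open, the fingers measure 117 mm over their backs; the gripper's body (75 mm by 190 mm) begins 51 mm behind the grasp point.
Start: joints at [-66.171, 18.392, -4.016, 83.108, 1.295, 78.541, -3.26], TCP at [0.254, 0.598, 0.242] pointing down, gripper open.
Joint ranges: [-163.93, 163.93], [-17.29, 119.83], [-79.2, 71.16], [3.27, 140.29], [-89.18, 269.18], [5.43, 117.66], [-154.24, 154.24]. Speed limits (degrees/s): [147.25, 147.25, 180, 180, 180, 180, 180].

### API

Orientations are given as [roll, pitch, yaw] about the fixed x, y, z axes, in that order (R = Rz(yaw) Ry(pitch) Rx(roll)).
In Python, from cell import env, imaging gives the robot as it stands.
- The arm moves only by the shell command python3 -m crank 'ROWS' [OPENING] [FORCE]. ROWS is JSON, a list of rows, each an object of numbers: "x", "y", "z": the shift along the tool's x, y, z in m; "turn": the turn about the tool's z in rad. In form: [{"x": .., "y": .., "z": .., "turn": ..}, ...]. A call has 1 to 12 rows; each row is the pose to reach, as a shift and turn from the pose commanded when the call began, along the tool's axes at that moment; what a row does not reach only later rows make up. A row lasts 1/8 s, in which the tool goes at most 62.5 mm and 10.7 degrees, less where a joint would pass 70% of its speed; a pose out of reach is approached as far as the arm can. A call with a gripper value outside its range is refused whole. OPENING is the finger opening in m, from 0 to 0.087, set as the call begins (- or left out, the last holds). The fingers move at their own pace and stop on an object; FORCE is the grip in N (left out, the last holds). Time passes only in rows, so rows that repeat a pose let the fingers close. It gives the time, the measured TCP pose, the force, the opening and the grip force at its end, in the units of the state.
- env.get_obs(): the state, without advancing time (a new reading comes with each control period).
- imaging.read_camera(name): name is "scene" or "top"; returns the picture (420x560x3 uint8, red, green, blue); there is no depth.
- imaging.get_calibration(name): a dict with "camera_matrix" (3x3 intrinsics, pixels), "k1" (the pictures are not rectified: a ray, as slopes to the right and down, at radius r is drawn at 1 + k1 r^2 times it, then the intrinsics apply), "position" and "attitude" of the camera in the world. Camera axes: x right, y up, looking along -z (the intrinsics and any distortion apply to the point x, -y, -z); pixel columns grow to the right and rows downward; lengths in m; the calibration is good to about 2 mm. A picture is of the moment at which its call begins. get_calibration takes no time and is no camera call.
- env.sign_off(): hands the job in; it is judged then, once.
The state is a dict: "time_s": time; "qpos": joint angles; "joint_velocities": joint speeds; "effort": joint torques, N m; "tool_pos": TCP position; "tool_rot": TCP orientation; "force": force on the tool from outside, world axes, zero at the start; "wrist_torque": the same for the moment, N m; "grip_width": finger opening in m; "grasp_force": force on a finger pad.
Only numpy, scipy, OpenCV 4.12 (cv2) and the standard library are available. Lean on these libraries where they do the work, as an engineer would, in place of code of your own. Each camera call takes 0.05 s, during which the arm holds its last target. There are 200 camera calls.

### The job

Tip both small cardboard cartons over backwards, away from the robot, so that each lies on its back and shows its underside: one of them has a round ink stamp underneath. Only when both lie on their backs, push the stamped carton sideways along the worktop until it lies centred over the dispatch line (the black tape strip on the worktop), still on its back, and leave the other one lying where it fell. Use the fingers only to push: do not grasp or lift anything, and leave the bottle, the tape roll and the timer where they are.

Things in the scene. Friction and masses are not known exactly. Their poses are not given: they have to be found in the camera images.
- carton_a: one of two equal closed cardboard cartons, 50 mm deep (its x), 84 mm wide (its y), 90 mm tall (its z), about 0.25 kg. Origin at the centre of its underside. At the start it stands upright, its front (-x side, with a thumb notch) roughly to the robot; on its back its z axis points away from the robot. Which carton stands left and which right varies
- carton_b: the other carton, same size, weight and frame as carton_a
- carton_a_middle (a point): centre of the solid of carton_a, 45 mm along its z from its origin; same axes. 45 mm above the worktop when upright, 25 mm when on its back
- carton_b_middle (a point): centre of the solid of carton_b, likewise
- carton_a_front (a point): centre of the front face of carton_a, 25 mm from its middle towards its -x; 50 mm above the worktop when the carton lies on its back. A level push on the standing carton's front, 60 to 80 mm above the worktop and some 50 mm along its +x, tips it over its far lower edge on to its back; it slides little
- carton_b_front (a point): centre of the front face of carton_b, likewise
- stamp (a point): centre of the round ink stamp (a dark ring 44 mm across with a bar through it), at the centre of the underside of the carton that carries it; the underside of the other carton has only packing tape
- dispatch_line: the dispatch line: a flat black tape strip stuck on the worktop between the cartons, 24 mm wide (its y), 180 mm long (its x, which runs roughly away from the robot), with a short cross strip at each end. Origin at its centre. It is flush and nothing catches on it
- spare_bottle: white sample bottle, 48 mm in diameter, 112 mm tall, standing loose near the robot between the cartons; origin at the centre of its base; to be left alone
- tape_roll: roll of tan tape lying flat to the right, 68 mm across, 19 mm high, origin at the centre of its underside; to be left alone
- lab_timer: white bench timer lying flat to the left, 58 x 66 x 20 mm, origin at the centre of its underside; to be left alone

How it is judged:
By the outcome, as a careful person would: the job done as asked, in the order asked, and still so for the second after the job is handed in, with the robot touching nothing.
It also fails if it takes over 61 s, if anything falls off the work surface, if the arm or the gripper's body presses on something with over 40 N, if the wrist force passes 120 N, or if a joint passes its speed limit or range.

## Working session

There is one attempt and no reset: what is moved stays moved. The work goes in short steps, Python scripts to look and compute and a shell command to move; the robot and the scene stay as the last step left them, time stands still between calls to the robot, and variables do not carry over. Pictures are saved under pics/ and viewed, at most 10 in all, crops included, and the job is handed in when it is done.

```bash
mkdir -p pics
cat > h.py <<'E'
import numpy as np, cv2
from cell import env, imaging
def snap(n,f):
    im=imaging.read_camera(n); cv2.imwrite('pics/'+f,im[:,:,::-1]); return im
from scipy.spatial.transform import Rotation as R
def cal(n):
    c=imaging.get_calibration(n); return c
def Rm(a):
    a=np.array(a,float)
    if a.shape==(3,3): return a
    if a.size==4: raise Exception('quat')
    return R.from_euler('xyz',a,degrees=True).as_matrix()
def ray(n,uv):
    c=cal(n);K=np.array(c['camera_matrix']);d=np.array([c['k1'],0,0,0,0.])
    p=cv2.undistortPoints(np.array(uv,float).reshape(-1,1,2),K,d).reshape(-1,2)
    v=np.c_[p[:,0],-p[:,1],-np.ones(len(p))]@Rm(c['attitude']).T
    return np.array(c['position']),v
def plane(n,uv,z):
    o,v=ray(n,uv); return o+v*((z-o[2])/v[:,2])[:,None]
def proj(n,P):
    c=cal(n);K=np.array(c['camera_matrix']);q=(np.array(P,float).reshape(-1,3)-c['position'])@Rm(c['attitude'])
    p=np.c_[q[:,0],-q[:,1]]/-q[:,2:]; r=(p**2).sum(1)[:,None]; p=p*(1+c['k1']*r)
    return p@K[:2,:2].T+K[:2,2]
def tri(u1,u2):
    a,v=ray('top',u1);b,w=ray('scene',u2);out=[]
    for d,e in zip(v,w):
        s=np.linalg.lstsq(np.c_[d,-e],b-a,rcond=None)[0];p,q=a+d*s[0],b+e*s[1]
        out.append(np.r_[(p+q)/2,np.linalg.norm(p-q)])
    return np.array(out)
E
python3 - <<'E'
from h import *
a=snap('top','t0.png');b=snap('scene','s0.png')
for n in('top','scene'):print(n,cal(n))
print(env.get_obs())
E
```

```text
top {'camera_matrix': array([[438.09659452,   0.        , 284.90957047],
       [  0.        , 438.09659452, 208.51043148],
       [  0.        ,   0.        ,   1.        ]]), 'k1': 0.044706654254239114, 'position': array([ 0.36216925, -0.1383931 ,  1.42316237]), 'attitude': array([  4.36281015,  -0.48413577, -91.19000312])}
scene {'camera_matrix': array([[434.87401938,   0.        , 277.07299146],
       [  0.        , 434.87401938, 207.09741657],
       [  0.        ,   0.        ,   1.        ]]), 'k1': 0.026918174151423148, 'position': array([-0.3036638 , -0.72209732,  0.97975953]), 'attitude': array([ 46.76628508,   1.01278088, -53.71143166])}
{'time_s': 0.1, 'qpos': array([-66.17072244,  18.43385683,  -4.01661922,  83.1678669 ,
         1.29531907,  78.54106248,  -3.25849263]), 'joint_velocities': array([ 0.02904269, -0.15260644,  0.00272836, -0.09034767, -0.0104249 ,
       -0.08801601, -0.10905147]), 'effort': array([ 9.86875375e-05, -4.92572200e+01, -4.05531870e-01, -3.13398993e+01,
       -6.40429440e-02,  3.93975258e-02,  7.12976907e-05]), 'tool_pos': array([0.25405233, 0.59779154, 0.24058224]), 'tool_rot': array([-1.79902468e+02,  5.44993717e-03,  1.56982924e+02]), 'force': array([ 0.06790374, -0.13520983,  0.18264215]), 'wrist_torque': array([-0.03125015,  0.01099006,  0.02225033]), 'grasp_force': 0.0, 'grip_width': 0.08711446472036148}
```

View pics/t0.png

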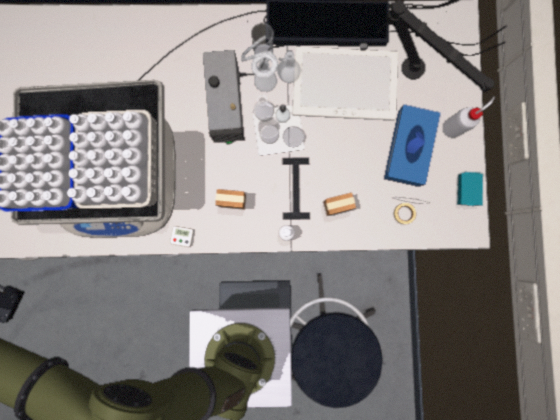

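View pics/s0.png

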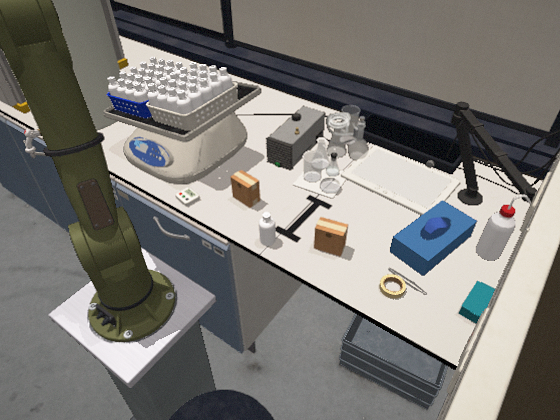

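The top view (image right = -y, up = +x) has the cartons at (231,199) and (340,205), the line at (296,188), the bottle at (288,232), the timer at (181,236) and the roll at (404,213). In the scene view the cartons are at (245,189) and (331,236). I'll enlarge both before segmenting.

Run:
```python
from h import *
t=cv2.imread('pics/t0.png');s=cv2.imread('pics/s0.png')
A=cv2.resize(t[145:245,200:370],None,fx=4,fy=4,interpolation=cv2.INTER_CUBIC)[:300]
A=cv2.resize(t[150:245,210:360],(800,507//1),interpolation=cv2.INTER_CUBIC)[150:450]
B=cv2.resize(s[160:260,220:360],(800,571),interpolation=cv2.INTER_CUBIC)[:, :]
B=cv2.resize(B,(420,300)); 
o=np.zeros((600,800,3),np.uint8);o[:300]=A;o[300:,:420]=B
cv2.imwrite('pics/z0.png',o)
for n,im in(('top',t),('scene',s)):
    h=cv2.cvtColor(im,cv2.COLOR_BGR2HSV)
    m=cv2.inRange(h,(5,70,40),(25,255,255)); m=cv2.morphologyEx(m,cv2.MORPH_CLOSE,np.ones((5,5)))
    k,l,st,c=cv2.connectedComponentsWithStats(m)
    for i in range(1,k):
        if st[i,4]>150: 
            cs=cv2.findContours((l==i).astype(np.uint8),0,2)[0][0]
            print(n,st[i],c[i].round(1),cv2.minAreaRect(cs)); print(cv2.approxPolyDP(cs,2,True).reshape(-1,2).tolist())
    if n=='top':
        m=cv2.inRange(im,(0,0,0),(60,60,60));m[:150]=0;m[225:]=0;m[:,:275]=0;m[:,320:]=0
        k,l,st,c=cv2.connectedComponentsWithStats(m)
        for i in range(1,k):
            if st[i,4]>100:
                print('line',st[i],c[i],plane('top',[c[i]],0).round(4))
                ys,xs=np.where(l==i); w=plane('top',np.c_[xs,ys],0); xm=w[:,0].mean()
                mid=w[abs(w[:,0]-xm)<.06]; f=np.polyfit(mid[:,0],mid[:,1],1); print('angle',np.degrees(np.arctan(f[0])),np.polyval(f,[.3,.4,.5]), w.min(0),w.max(0))
print('bottle',plane('top',[[288,232]],.112),'timer',plane('top',[[181,236]],.02),'roll',plane('top',[[404.5,213.5]],.01))
```

```text
top [  416     0   104   420 19494] [471.6 295.9] ((459.2682189941406, 211.9141082763672), (420.6546630859375, 95.09552001953125), 86.52301788330078)
[[494, 0], [479, 0], [482, 69], [495, 80], [495, 87], [483, 92], [485, 102], [488, 99], [493, 100], [493, 104], [483, 111], [491, 249], [416, 251], [425, 419], [519, 419], [508, 291]]
top [554   0   6 106 368] [557.4  38.1] ((556.5, 52.5), (105.0, 5.0), 90.0)
[[554, 0], [559, 105], [559, 0]]
top [216 189  30  20 318] [230.7 199. ] ((230.45083618164062, 198.54098510742188), (28.51875877380371, 17.111255645751953), 5.19442892074585)
[[217, 190], [217, 193], [244, 197], [243, 202], [216, 200], [217, 205], [243, 208], [245, 195], [242, 191]]
top [324 193  32  22 331] [339. 204.] ((339.5294494628906, 203.6176300048828), (16.492422103881836, 29.831880569458008), 75.96376037597656)
[[352, 194], [326, 199], [324, 203], [327, 214], [354, 208], [354, 203], [327, 208], [329, 202], [351, 197]]
top [394 204  22  20 173] [404.5 212.9] ((404.5, 213.5), (19.0, 21.0), 90.0)
[[397, 206], [394, 212], [396, 219], [403, 223], [411, 221], [415, 215], [413, 2
[... 6358 characters left out ...]
295], [156, 289], [153, 288], [153, 281], [148, 278], [147, 270], [143, 269], [138, 246], [137, 249], [131, 248], [131, 252], [126, 253], [125, 247], [128, 246], [117, 242], [119, 252], [116, 255], [107, 255], [107, 261], [103, 261], [100, 256], [100, 260], [95, 261]]
scene [ 497  245   63  175 5521] [538.6 360.9] ((528.0, 332.0), (174.0, 62.0), 90.0)
[[559, 245], [497, 419], [559, 419]]
scene [380 274  26  24 363] [392.4 286. ] ((392.5, 285.5), (25.0, 23.0), 0.0)
[[394, 274], [384, 276], [380, 281], [381, 291], [390, 297], [400, 296], [405, 288], [404, 281]]
bottle [[ 0.39136314 -0.15932151  0.112     ]] timer [[0.38789841 0.17995072 0.02      ]] roll [[ 0.44578936 -0.53834464  0.01      ]]
```

View pics/z0.png

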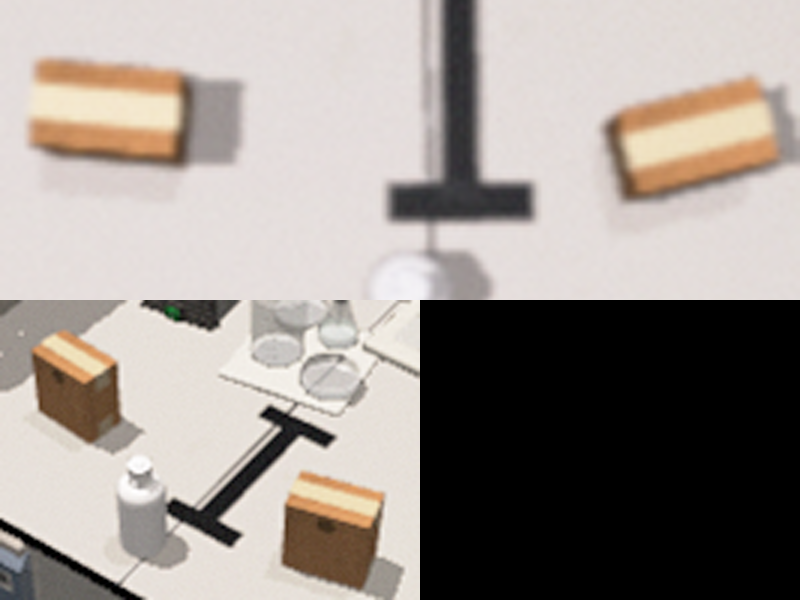

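The crop shows both upright cartons with their thumb notches towards the robot. The left one is turned slightly, the right one by about 12°. Next I triangulate the carton top corners from both views, and the tray corners for clearance.

Run:
```python
from h import *
zt=lambda a:[((x+.5)/5.3333-.5+210,(y+.5+150)/5.3333-.5+150) for x,y in a]
zs=lambda a:[((x+.5)/3-.5+220,(y-300+.5)/3-.5+160) for x,y in a]
for nm,a,b in (('L',[(35,60),(185,70),(182,160),(30,145)],[(62,332),(117,363),(90,383),(33,347)]),
            ('R',[(614,115),(757,77),(778,160),(630,198)],[(303,473),(383,490),(377,525),(288,498)])):
    p=tri(zt(a),zs(b)); print(nm,p.round(3).tolist(),'mean',p.mean(0).round(3))
    q=plane('top',zt(a),.09); c=q.mean(0); f=(q[2]+q[3])/2-(q[0]+q[1])/2
    print('plane',q.round(3).tolist(),'c',c.round(4),'size',np.linalg.norm(f),np.linalg.norm((q[0]+q[3]-q[1]-q[2])/2),
      'yaw x',np.degrees(np.arctan2(-f[1],-f[0])),'yaw y',np.degrees(np.arctan2(-(q[0]+q[3]-q[1]-q[2])[0],(q[0]+q[3]-q[1]-q[2])[1])))
print('tray',tri([(165,218),(163,82)],[(180,131),(261,90)]).round(3))
```

```text
L [[0.528, 0.058, 0.085, 0.001], [0.519, -0.027, 0.087, 0.004], [0.469, -0.027, 0.094, 0.002], [0.479, 0.059, 0.096, 0.002]] mean [0.499 0.016 0.09  0.002]
plane [[0.528, 0.057, 0.09], [0.52, -0.029, 0.09], [0.469, -0.026, 0.09], [0.479, 0.06, 0.09]] c [0.4989 0.0156 0.09  ] size 0.05033993742701445 0.08655350540373774 yaw x -3.2612067570235364 yaw y -5.886202247420882
R [[0.491, -0.276, 0.086, 0.003], [0.509, -0.355, 0.095, 0.002], [0.464, -0.37, 0.093, 0.007], [0.444, -0.285, 0.095, 0.008]] mean [ 0.477 -0.321  0.092  0.005]
plane [[0.489, -0.274, 0.09], [0.51, -0.357, 0.09], [0.462, -0.367, 0.09], [0.442, -0.282, 0.09]] c [ 0.4756 -0.32    0.09  ] size 0.04879292172671224 0.08636365412898597 yaw x 10.812405347406944 yaw y 13.502607798660936
tray [[0.424 0.179 0.248 0.023]
 [0.817 0.187 0.208 0.005]]
```

Corner heights come out at 85–96 mm, mean 90–92, as expected. Left carton: centre (0.499, 0.016), yaw about -5°. Right carton: centre (0.476, -0.320), yaw about +12°. The tray stays clear if I keep the route at small x and raised.

```bash
cat > go.py <<'E'
import sys,json
from h import *
# args: x,y,z,yaw per waypoint -> shifts in current tool axes
o=env.get_obs();M=R.from_euler('xyz',o['tool_rot'],degrees=True).as_matrix()
print('t',o['time_s'].__round__(2),'pos',o['tool_pos'].round(4),'rot',o['tool_rot'].round(1))
for a in sys.argv[1:]:
    v=np.array(list(map(float,a.split(','))))
    d=M.T@(v[:3]-o['tool_pos']); t=-(v[3]-o['tool_rot'][2]+180)%360-180 if 0 else (-(v[3]-o['tool_rot'][2])+180)%360-180
    print(a,d.round(4),'turn',round(np.radians(t),3),'rows',round(np.linalg.norm(d)/.0625,1),round(abs(t)/10.7,1))
E
python3 go.py .265,.54,.30,160 .30,.42,.32,165 .35,.28,.32,170 .41,.12,.30,175 .435,.021,.27,175 .435,.021,.092,175
```

```text
t 0.1 pos [0.2541 0.5978 0.2406] rot [-179.9    0.   157. ]
.265,.54,.30,160 [-0.0327 -0.049  -0.0593] turn -0.053 rows 1.3 0.3
.30,.42,.32,165 [-0.1118 -0.1458 -0.0792] turn -0.14 rows 3.2 0.7
.35,.28,.32,170 [-0.2126 -0.2551 -0.079 ] turn -0.227 rows 5.5 1.2
.41,.12,.30,175 [-0.3304 -0.3789 -0.0587] turn -0.314 rows 8.1 1.7
.435,.021,.27,175 [-0.3921 -0.4602 -0.0286] turn -0.314 rows 9.7 1.7
.435,.021,.092,175 [-0.3921 -0.4599  0.1494] turn -0.314 rows 10.0 1.7
```

```bash
python3 -m crank '[{"x":-0.033,"y":-0.049,"z":-0.059,"turn":-0.053},{"x":-0.033,"y":-0.049,"z":-0.059,"turn":-0.053},{"x":-0.072,"y":-0.097,"z":-0.075,"turn":-0.1},{"x":-0.112,"y":-0.146,"z":-0.079,"turn":-0.14},{"x":-0.146,"y":-0.182,"z":-0.079,"turn":-0.17},{"x":-0.18,"y":-0.219,"z":-0.079,"turn":-0.2},{"x":-0.213,"y":-0.255,"z":-0.079,"turn":-0.227},{"x":-0.25,"y":-0.295,"z":-0.074,"turn":-0.25},{"x":-0.29,"y":-0.337,"z":-0.066,"turn":-0.28},{"x":-0.33,"y":-0.379,"z":-0.059,"turn":-0.314},{"x":-0.361,"y":-0.42,"z":-0.045,"turn":-0.314},{"x":-0.392,"y":-0.46,"z":-0.029,"turn":-0.314}]' 0 10; python3 go.py .435,.021,.27,175 .435,.021,.092,175
```

```text
time_s: 1.6
tool_pos: [0.4354, 0.0201, 0.27]
tool_rot: [179.9, 0.0, 174.9]
force: [0.3, 0.2, 0.4]
grip_width: 0.0003
grasp_force: 0.0
t 1.6 pos [0.4354 0.0201 0.27  ] rot [179.9   0.  174.9]
.435,.021,.27,175 [0.0004 0.0009 0.    ] turn -0.001 rows 0.0 0.0
.435,.021,.092,175 [0.0006 0.0007 0.178 ] turn -0.001 rows 2.8 0.0
```

```bash
python3 -m crank '[{"z":0.06},{"z":0.12},{"z":0.178},{"z":0.178},{"x":-0.012,"z":0.178},{"x":-0.022,"z":0.178},{"x":-0.03,"z":0.178},{"x":-0.038,"z":0.178},{"x":-0.046,"z":0.178},{"x":-0.054,"z":0.178},{"x":-0.062,"z":0.178},{"x":-0.07,"z":0.178}]'
python3 -m crank '[{"x":-0.008},{"x":-0.015},{"x":-0.015},{"x":0.01},{"x":0.03},{"x":0.05},{"x":0.05,"z":-0.06},{"x":0.05,"z":-0.06}]'
python3 - <<'E'
from h import *
a=snap('top','t1.png')[:,:,::-1];b=snap('scene','s1.png')[:,:,::-1]
o=np.zeros((600,800,3),np.uint8);o[:300]=cv2.resize(a[150:240,210:450],(800,300),interpolation=2);o[300:,:420]=cv2.resize(b[160:260,220:360],(420,300),interpolation=2)
cv2.imwrite('pics/z1.png',o)
E
```

```text
invalid input
invalid input
```

View pics/z1.png

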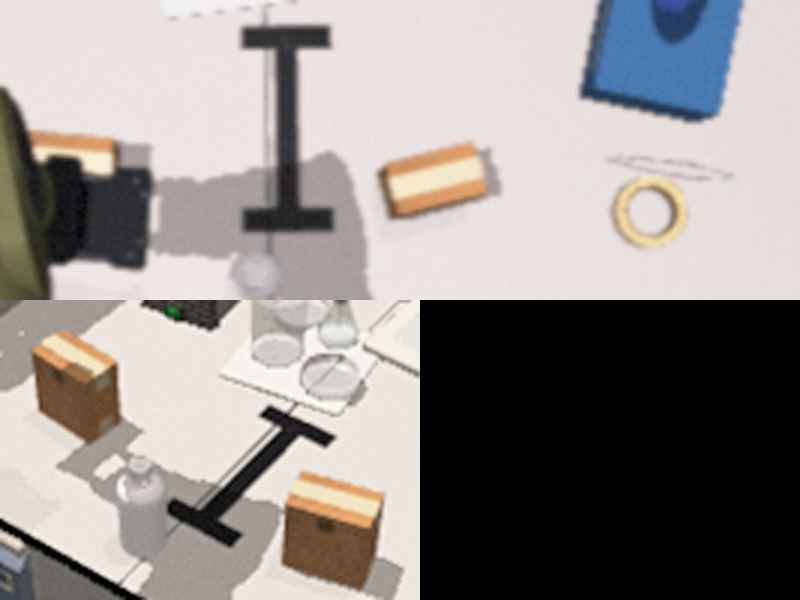

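The picture shows nothing moved: both cartons are still upright at their original spots. The rows were refused because every row must have all four keys.

```bash
python3 -m crank '[{"x":0,"y":0,"z":0.06,"turn":0},{"x":0,"y":0,"z":0.12,"turn":0},{"x":0,"y":0,"z":0.178,"turn":0},{"x":0,"y":0,"z":0.178,"turn":0},{"x":-0.012,"y":0,"z":0.178,"turn":0},{"x":-0.022,"y":0,"z":0.178,"turn":0},{"x":-0.03,"y":0,"z":0.178,"turn":0},{"x":-0.038,"y":0,"z":0.178,"turn":0},{"x":-0.046,"y":0,"z":0.178,"turn":0},{"x":-0.054,"y":0,"z":0.178,"turn":0},{"x":-0.062,"y":0,"z":0.178,"turn":0},{"x":-0.07,"y":0,"z":0.178,"turn":0}]'
```

```text
time_s: 3.2
tool_pos: [0.5055, 0.0154, 0.0925]
tool_rot: [-180.0, 0.0, 175.0]
force: [0.4, 0.0, 0.1]
grip_width: 0.0007
grasp_force: 0.0
```

```bash
python3 -m crank '[{"x":-0.01,"y":0,"z":0,"turn":0},{"x":-0.018,"y":0,"z":0,"turn":0},{"x":-0.018,"y":0,"z":0,"turn":0},{"x":0.01,"y":0,"z":0,"turn":0},{"x":0.05,"y":0,"z":0,"turn":0},{"x":0.05,"y":0,"z":-0.06,"turn":0},{"x":0.05,"y":0,"z":-0.12,"turn":0},{"x":0.05,"y":0,"z":-0.15,"turn":0}]'
python3 - <<'E'
from h import *
a=snap('top','t2.png')[:,:,::-1];b=snap('scene','s2.png')[:,:,::-1]
o=np.zeros((600,800,3),np.uint8);o[:300]=cv2.resize(a[150:240,210:450],(800,300),interpolation=2);o[300:,:420]=cv2.resize(b[160:260,220:360],(420,300),interpolation=2)
cv2.imwrite('pics/z2.png',o)
E
python3 go.py .44,-.12,.25,180 .425,-.30,.25,192 .420,-.3315,.25,192 .420,-.3315,.0925,192
```

```text
time_s: 4.2
tool_pos: [0.4558, 0.0199, 0.246]
tool_rot: [179.9, 0.2, 175.0]
force: [0.3, -0.1, 0.6]
grip_width: 0.0001
grasp_force: 0.0
t 4.3 pos [0.4569 0.02   0.2463] rot [179.8   0.4 175. ]
.44,-.12,.25,180 [ 0.0045 -0.141  -0.0042] turn -0.088 rows 2.3 0.5
.425,-.30,.25,192 [ 0.0037 -0.3216 -0.0048] turn -0.297 rows 5.1 1.6
.420,-.3315,.25,192 [ 0.0059 -0.3534 -0.0049] turn -0.297 rows 5.7 1.6
.420,-.3315,.0925,192 [ 0.0069 -0.3539  0.1526] turn -0.297 rows 6.2 1.6
```

View pics/z2.png

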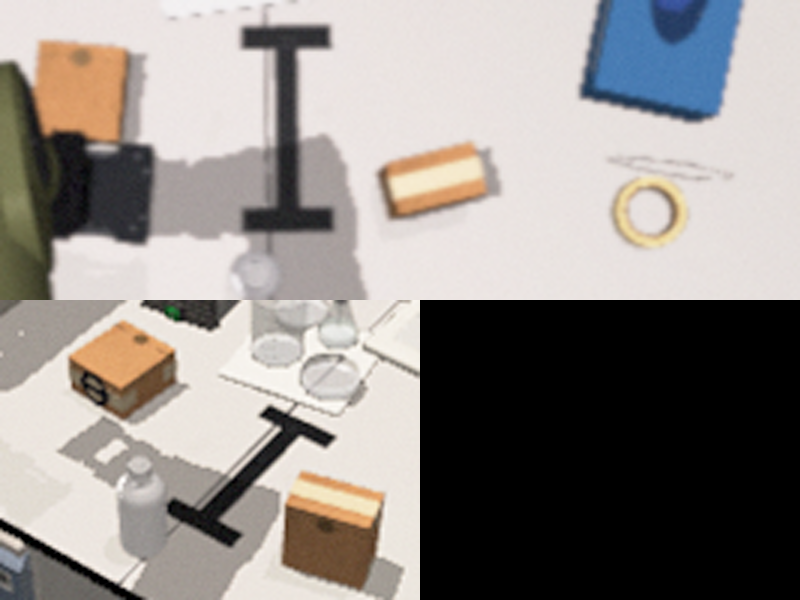

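The left carton now lies on its back (top-view crop, about (82,90)). Its underside faces the robot in the scene view at about (95,388) and carries the stamp ring. Next is the right carton.

```bash
python3 -m crank '[{"x":0.004,"y":-0.05,"z":-0.004,"turn":-0.05},{"x":0.005,"y":-0.11,"z":-0.005,"turn":-0.1},{"x":0.005,"y":-0.17,"z":-0.005,"turn":-0.15},{"x":0.005,"y":-0.23,"z":-0.005,"turn":-0.2},{"x":0.005,"y":-0.29,"z":-0.005,"turn":-0.25},{"x":0.006,"y":-0.34,"z":-0.005,"turn":-0.297},{"x":0.006,"y":-0.354,"z":-0.005,"turn":-0.297},{"x":0.006,"y":-0.354,"z":0.05,"turn":-0.297},{"x":0.007,"y":-0.354,"z":0.11,"turn":-0.297},{"x":0.007,"y":-0.354,"z":0.152,"turn":-0.297},{"x":0.007,"y":-0.354,"z":0.152,"turn":-0.297}]'; python3 go.py .420,-.3315,.0925,192
```

```text
time_s: 5.68
tool_pos: [0.4137, -0.3304, 0.087]
tool_rot: [179.7, -0.4, -168.1]
force: [0.2, 0.3, 0.0]
grip_width: 0.0002
grasp_force: 0.0
t 5.67 pos [ 0.4137 -0.3304  0.087 ] rot [ 179.7   -0.4 -168.1]
.420,-.3315,.0925,192 [-0.0059 -0.0023 -0.0056] turn -0.001 rows 0.1 0.0
```

```bash
python3 -m crank '[{"x":-0.014,"y":-0.002,"z":-0.005,"turn":0},{"x":-0.024,"y":-0.002,"z":-0.005,"turn":0},{"x":-0.032,"y":-0.002,"z":-0.005,"turn":0},{"x":-0.04,"y":-0.002,"z":-0.005,"turn":0},{"x":-0.048,"y":-0.002,"z":-0.005,"turn":0},{"x":-0.056,"y":-0.002,"z":-0.005,"turn":0},{"x":-0.064,"y":-0.002,"z":-0.005,"turn":0},{"x":-0.072,"y":-0.002,"z":-0.005,"turn":0},{"x":-0.08,"y":-0.002,"z":-0.005,"turn":0},{"x":-0.088,"y":-0.002,"z":-0.005,"turn":0},{"x":-0.094,"y":-0.002,"z":-0.005,"turn":0},{"x":-0.094,"y":-0.002,"z":-0.005,"turn":0}]'
python3 -m crank '[{"x":0.02,"y":0,"z":0,"turn":0},{"x":0.05,"y":0,"z":0,"turn":0},{"x":0.05,"y":0,"z":-0.06,"turn":0},{"x":0.05,"y":0.02,"z":-0.12,"turn":0},{"x":0.04,"y":0.02,"z":-0.17,"turn":0},{"x":0.04,"y":0.02,"z":-0.17,"turn":0}]'
python3 - <<'E'
from h import *
a=snap('top','t3.png')[:,:,::-1];b=snap('scene','s3.png')[:,:,::-1]
o=np.zeros((600,800,3),np.uint8);o[:300]=cv2.resize(a[150:240,210:450],(800,300),interpolation=2);o[300:,:420]=cv2.resize(b[160:260,220:360],(420,300),interpolation=2)
cv2.imwrite('pics/z3.png',o)
h=cv2.cvtColor(a,cv2.COLOR_BGR2HSV);m=cv2.inRange(h,(5,70,90),(25,255,255));m[:150]=0;m[225:]=0;m[:,:205]=0;m[:,375:]=0
m=cv2.morphologyEx(m,cv2.MORPH_CLOSE,np.ones((5,5)))
for c in cv2.findContours(m,0,2)[0]:
    if cv2.contourArea(c)>100:
        q=cv2.boxPoints(cv2.minAreaRect(c));w=plane('top',q,.05);print(q.round(1).tolist(),w[:,:2].round(4).tolist(),'c',w.mean(0).round(4))
g=cv2.cvtColor(a,6)
print(g[140:215:3,296])
E
```

```text
time_s: 7.18
tool_pos: [0.5099, -0.3144, 0.0955]
tool_rot: [-180.0, -0.0, -168.0]
force: [0.4, -0.6, -0.3]
grip_width: 0.0004
grasp_force: 0.0
time_s: 7.92
tool_pos: [0.4667, -0.3051, 0.2691]
tool_rot: [-179.8, 0.4, -168.0]
force: [-0.3, 0.6, -0.3]
grip_width: 0.0009
grasp_force: 0.0
[[315.8999938964844, 171.89999389648438], [342.79998779296875, 165.60000610351562], [349.3999938964844, 193.6999969482422], [322.5, 200.0]] [[0.5808, -0.2525], [0.5993, -0.3383], [0.5095, -0.3564], [0.4911, -0.271]] c [ 0.5452 -0.3045  0.05  ]
[[218.5, 189.89999389648438], [221.60000610351562, 161.3000030517578], [248.6999969482422, 164.3000030517578], [245.60000610351562, 193.0]] [[0.5295, 0.0557], [0.6204, 0.0447], [0.6092, -0.0407], [0.5183, -0.0293]] c [0.5693 0.0076 0.05  ]
[202 200 203 233 228 228  84  60  59  53  54  56  52  51  53  53  57  57
  55  55  58  57  53  56  66]
```

View pics/z3.png

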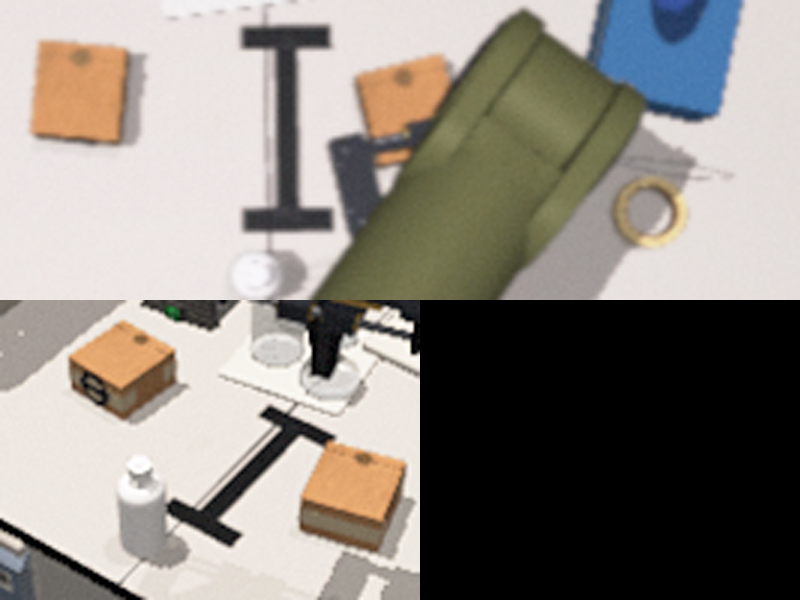

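Both cartons now lie on their backs: the stamped one at top-view crop (80,92), the other at (405,110), beside the line at x=288. I'll work out the line's position and the push, and check arm clearance near the tray.

```bash
python3 - <<'E'
from h import *
im=cv2.imread('pics/t3.png');g=cv2.cvtColor(im,6)
m=(g<110).astype(np.uint8);m[:155]=0;m[223:]=0;m[:,281:];m[:,:280]=0;m[:,313:]=0
k,l,st,c=cv2.connectedComponentsWithStats(m);i=1+st[1:,4].argmax();print(st[i])
# strip edges per row, subpixel weighted between cross strips
pts=[]
for r in range(166,209):
    w=np.clip(200-g[r,287:306].astype(float),0,150);w[w<60]=0
    pts.append((287+(w*np.arange(19)).sum()/w.sum(),r))
W=plane('top',pts,0);f=np.polyfit(W[:,0],W[:,1],1);print('line slope deg',np.degrees(np.arctan(f[0])))
ys,xs=np.where(l==i);w=plane('top',np.c_[xs,ys],0);xc=(w[:,0].min()+w[:,0].max())/2
print('len',np.ptp(w[:,0]),'centre',xc,np.polyval(f,xc))
o=env.get_obs();print(o['qpos'].round(1))
E
python3 go.py .5,-.2,.26,-120 .577,.074,.25,-97 .577,.074,.034,-97
```

```text
[283 158  26  61 603]
line slope deg -0.5525325645753564
len 0.19890190418130932 centre 0.5374571993378211 -0.1892519412149335
[-22.6   9.   59.3  96.5  -7.9  79.  139.8]
t 8.03 pos [ 0.4647 -0.304   0.2652] rot [ 179.9    0.  -168.1]
.5,-.2,.26,-120 [-0.056   0.0944  0.0053] turn -0.839 rows 1.8 4.5
.577,.074,.25,-97 [-0.1879  0.3466  0.0157] turn -1.241 rows 6.3 6.6
.577,.074,.034,-97 [-0.1878  0.3464  0.2317] turn -1.241 rows 7.3 6.6
```

View pics/t1.png

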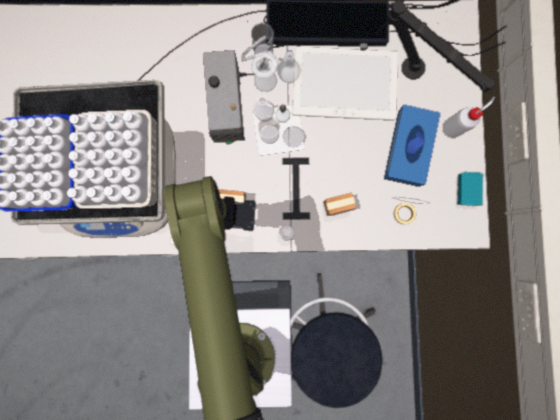

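The arm reaches from the base with its wrist near the tray's right edge but above it. q7 is at 140°, near its limit, so I turn the other way, to yaw 83. The line centre is about (0.541, -0.189) at roughly -0.8°.

```bash
python3 -m crank '[{"x":-0.01,"y":0.02,"z":0.002,"turn":0.173},{"x":-0.025,"y":0.05,"z":0.002,"turn":0.346},{"x":-0.04,"y":0.08,"z":0.002,"turn":0.519},{"x":-0.056,"y":0.11,"z":0.003,"turn":0.692},{"x":-0.075,"y":0.145,"z":0.004,"turn":0.865},{"x":-0.095,"y":0.18,"z":0.005,"turn":1.038},{"x":-0.115,"y":0.215,"z":0.006,"turn":1.211},{"x":-0.135,"y":0.25,"z":0.008,"turn":1.384},{"x":-0.155,"y":0.285,"z":0.01,"turn":1.557},{"x":-0.17,"y":0.315,"z":0.012,"turn":1.73},{"x":-0.188,"y":0.346,"z":0.016,"turn":1.9},{"x":-0.188,"y":0.346,"z":0.016,"turn":1.9}]' 0.04 10
python3 go.py .577,.074,.25,83 .577,.074,.034,83; python3 -c "
from h import *
print(env.get_obs()['qpos'].round(1))"
```

```text
time_s: 9.52
tool_pos: [0.5768, 0.0768, 0.2466]
tool_rot: [-179.8, 0.1, 83.3]
force: [-0.9, -0.4, -0.1]
grip_width: 0.0397
grasp_force: 0.0
t 9.53 pos [0.5768 0.0768 0.2466] rot [-1.798e+02  1.000e-01  8.330e+01]
.577,.074,.25,83 [-0.0028  0.0005 -0.0034] turn 0.006 rows 0.1 0.0
.577,.074,.034,83 [-0.0023  0.0014  0.2126] turn 0.006 rows 3.4 0.0
[-55.7  14.   53.7  94.1 -11.4  78.   -7.1]
```

```bash
python3 -m crank '[{"x":0,"y":0.001,"z":0.06,"turn":0.006},{"x":0,"y":0.001,"z":0.12,"turn":0.006},{"x":0,"y":0.001,"z":0.17,"turn":0.006},{"x":0,"y":0.001,"z":0.208,"turn":0.006},{"x":0,"y":0.001,"z":0.212,"turn":0.006},{"x":-0.01,"y":0.001,"z":0.212,"turn":0.006},{"x":-0.02,"y":0.001,"z":0.212,"turn":0.006},{"x":-0.03,"y":0.001,"z":0.212,"turn":0.006},{"x":-0.04,"y":0.001,"z":0.212,"turn":0.006},{"x":-0.05,"y":0.001,"z":0.212,"turn":0.006},{"x":-0.06,"y":0.001,"z":0.212,"turn":0.006},{"x":-0.07,"y":0.001,"z":0.212,"turn":0.006}]'
python3 go.py .545,-.1375,.034,89.2
```

```text
time_s: 11.02
tool_pos: [0.5707, 0.0039, 0.0376]
tool_rot: [-180.0, -0.0, 82.8]
force: [-0.3, 3.6, 2.2]
grip_width: 0.0398
grasp_force: 1.2
t 11.03 pos [0.5707 0.0039 0.0376] rot [-180.    -0.    82.8]
.545,-.1375,.034,89.2 [-0.1435 -0.0077  0.0035] turn -0.112 rows 2.3 0.6
```

```bash
python3 -m crank '[{"x":-0.01,"y":0,"z":0.001,"turn":-0.01},{"x":-0.02,"y":-0.001,"z":0.001,"turn":-0.02},{"x":-0.03,"y":-0.001,"z":0.001,"turn":-0.03},{"x":-0.04,"y":-0.002,"z":0.001,"turn":-0.04},{"x":-0.05,"y":-0.002,"z":0.001,"turn":-0.05},{"x":-0.06,"y":-0.003,"z":0.001,"turn":-0.06},{"x":-0.07,"y":-0.003,"z":0.001,"turn":-0.07},{"x":-0.08,"y":-0.004,"z":0.001,"turn":-0.08},{"x":-0.09,"y":-0.005,"z":0.001,"turn":-0.09},{"x":-0.1,"y":-0.005,"z":0.001,"turn":-0.1},{"x":-0.11,"y":-0.006,"z":0.001,"turn":-0.11},{"x":-0.118,"y":-0.006,"z":0.001,"turn":-0.112}]'
python3 - <<'E'
from h import *
a=snap('top','t4.png')[:,:,::-1];b=snap('scene','s4.png')[:,:,::-1]
o=np.zeros((600,800,3),np.uint8);o[:300]=cv2.resize(a[150:240,210:450],(800,300),interpolation=2);o[300:,:420]=cv2.resize(b[160:260,220:360],(420,300),interpolation=2)
cv2.imwrite('pics/z4.png',o)
E
python3 go.py .545,-.1375,.034,89.2
```

```text
time_s: 12.52
tool_pos: [0.5498, -0.1126, 0.0366]
tool_rot: [180.0, -0.0, 89.2]
force: [-0.0, 1.2, -0.7]
grip_width: 0.0399
grasp_force: 0.6
t 12.62 pos [ 0.5498 -0.1134  0.0367] rot [1.80e+02 1.00e-01 8.91e+01]
.545,-.1375,.034,89.2 [-0.0241 -0.0044  0.0028] turn -0.002 rows 0.4 0.0
```

View pics/z4.png

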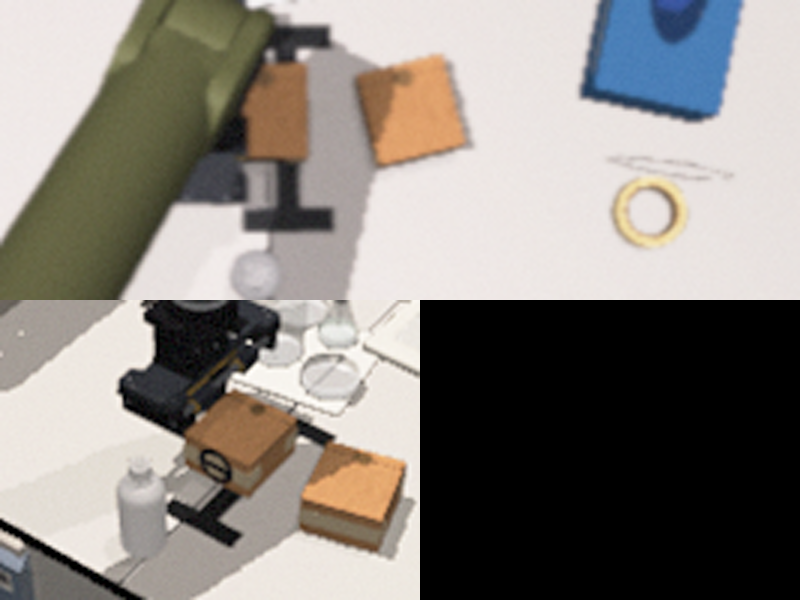

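The carton's right edge is at crop x≈308 over the strip, still short by about 24 mm. I push on that far, back off and measure.

```bash
python3 -m crank '[{"x":-0.008,"y":0,"z":0,"turn":0},{"x":-0.015,"y":0,"z":0,"turn":0},{"x":-0.02,"y":0,"z":0,"turn":0},{"x":-0.023,"y":0,"z":0,"turn":0},{"x":-0.023,"y":0,"z":0,"turn":0},{"x":-0.013,"y":0,"z":0,"turn":0},{"x":0.01,"y":0,"z":0,"turn":0},{"x":0.02,"y":0,"z":-0.06,"turn":0},{"x":0.04,"y":0,"z":-0.12,"turn":0},{"x":0.09,"y":0,"z":-0.15,"turn":0},{"x":0.14,"y":0,"z":-0.16,"turn":0},{"x":0.14,"y":0,"z":-0.16,"turn":0}]'
cat > meas.py <<'E'
from h import *
import sys
a=snap('top','t%s.png'%sys.argv[1])[:,:,::-1];b=snap('scene','s%s.png'%sys.argv[1])[:,:,::-1]
o=np.zeros((600,800,3),np.uint8);o[:300]=cv2.resize(a[150:240,210:450],(800,300),interpolation=2);o[300:,:420]=cv2.resize(b[160:260,220:360],(420,300),interpolation=2)
cv2.imwrite('pics/z%s.png'%sys.argv[1],o)
h=cv2.cvtColor(a,cv2.COLOR_BGR2HSV);m=cv2.inRange(h,(5,70,70),(25,255,255));m[:150]=0;m[225:]=0;m[:,:205]=0;m[:,375:]=0
m=cv2.morphologyEx(m,cv2.MORPH_CLOSE,np.ones((3,3)))
for c in cv2.findContours(m,0,2)[0]:
    if cv2.contourArea(c)>100:
        q=cv2.boxPoints(cv2.minAreaRect(c));w=plane('top',q,.05);print(q.round(1).tolist(),w[:,:2].round(4).tolist(),'c',w.mean(0).round(4))
        print('target px of centre',proj('top',[.541,-.189,.05]).round(1),'got',q.mean(0))
E
python3 meas.py 5
```

```text
time_s: 14.12
tool_pos: [0.5524, 0.0348, 0.1974]
tool_rot: [179.9, -0.2, 89.7]
force: [-0.9, -0.3, -0.2]
grip_width: 0.0397
grasp_force: 0.0
[[283.0, 169.0], [309.0, 169.0], [309.0, 198.0], [283.0, 198.0]] [[0.5921, -0.1487], [0.5905, -0.231], [0.4983, -0.2287], [0.5, -0.1468]] c [ 0.5453 -0.1888  0.05  ]
target px of centre [[296.1 184.8]] got [296.  183.5]
[[315.79998779296875, 172.3000030517578], [342.6000061035156, 165.60000610351562], [349.5, 193.10000610351562], [322.70001220703125, 199.8000030517578]] [[0.5796, -0.2523], [0.5993, -0.3378], [0.5112, -0.3569], [0.4917, -0.2718]] c [ 0.5455 -0.3047  0.05  ]
target px of centre [[296.1 184.8]] got [332.67648 182.70589]
```

View pics/z5.png

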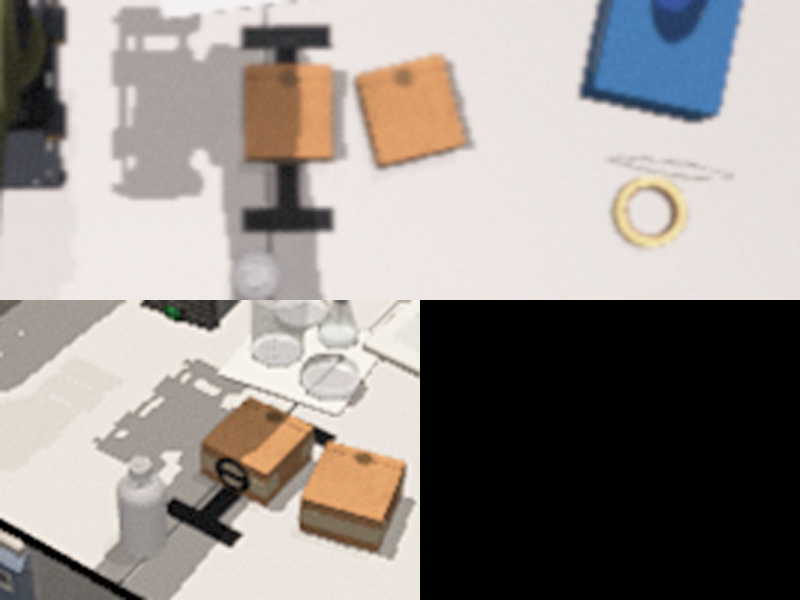

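The stamped carton lies on its back, centred at (0.545, -0.189) over the line (crop (289,113) with the strip at x=288). The other carton is unmoved at (0.545, -0.305) and the robot is clear, so I hand in.

```bash
python3 -c "
from h import *
print(env.sign_off())"
```

```text
the job is handed in; nothing more can be done
None
```

The job is handed in at about 14 s: both cartons were tipped onto their backs, and the stamped one (the left) was pushed sideways and measured within about 1 mm of the dispatch line's centre line. The other carton lies where it fell, and the bottle, tape roll and timer were not touched.

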